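Sleeve the vent and open an unmarked cap

TASK

Push the small steel sleeve fully down over the upright vent spigot of the mixing pot and let go of it. Then undo the pot's big round cap: its lugs may be right- or left-handed and it is not marked, so try which way it turns (about a sixth of a turn frees it), and lift it straight off. Finish still holding the cap upright about 10 cm above the opening it came from, with the sleeve still home on the spigot; do not disturb the beaker and the bottles.

Things in the scene. Friction and masses are not known exactly. Their poses are not given: they have to be found in the camera images.
- sleeve_mid (a point): Centre (half-way up) of the loose steel sleeve: a plain open tube standing upright on the table, 55 mm tall, 32 mm outside and 23 mm inside diameter, about 60 g. z along the tube.
- spigot_base (a point): Foot of the vent spigot, on its axis, level with the pot's top face (62 mm above the table). Axes as pot. The spigot is a steel post of 20 mm diameter that rises 45 mm from here, its last 8 mm tapering to 12 mm. A sleeve fully home has its lower end here, its centre 27.5 mm above this point.
- spigot_tip (a point): Top of the vent spigot, on its axis, 45 mm above spigot_base.
- neck (a point): Centre of the top of the pot's filler neck: a round steel collar, 72 mm in diameter, 10 mm above the block's top face (72 mm above the table), 100 mm from the spigot. Axes as pot. The cap sits on it.
- cap_mid (a point): Centre of the cap's grip, a black ribbed cylinder 44 mm in diameter and 44 mm tall, standing on the neck (seated, this point is 22 mm above neck). Loose, about 120 g. Its frame turns with the cap, z up. Locked as found, with about 5 degrees of play and 2.5 mm of lift. Which way frees it (clockwise or anticlockwise) differs from start to start and cannot be seen.
- beaker_mid (a point): Small beaker, 47 mm wide, 55 mm tall; a bystander, not to be disturbed. This point is its centre axis, half-way up.
- bottle_1_mid (a point): Amber dropper bottle, 39 mm wide, 102 mm tall; a bystander, not to be disturbed. This point is its centre axis, 50 mm up.
- bottle_2_mid (a point): Another such dropper bottle, 39 mm wide, 102 mm tall; a bystander, not to be disturbed. This point is its centre axis, 50 mm up.
- sleeve: The sleeve; origin at the centre of its lower end.
- cap: The cap; origin on its axis at the underside of the grip. Below it a 22 mm stem, 23 mm long, with three lugs under tabs in the neck. Turned the wrong way it meets a firm stop at once; the other way it runs freely and after 46 to 69 degrees (aim for 60) the lugs stand in the gaps and it lifts straight out; a stop ends the turn there.
- pot: The fixed mixing pot: an aluminium block, 110 x 200 x 62 mm, with the filler neck and the vent spigot on top. Origin at the centre of its underside; x across its 110 mm, y along its 200 mm from spigot to neck, z up.
Not all that is in view belongs to the job. Leave any red look-alike of the sleeve alone.

How it is judged:
By the outcome, as a careful person would: the job done as asked, in the order asked, and still so for the second after the job is handed in, while the arm keeps its last pose, push and grip.
It also fails if it takes over 54 s, if anything falls off the work surface, if the arm or the gripper's body presses on something with over 40 N, if the wrist force passes 120 N, or if a joint passes its speed limit or range.

ROBOT

A 6-joint arm with a two-finger parallel gripper is mounted at the origin on a cart in front of the work surface, level with it; the furniture and walls round the work are solid. World frame = base frame: x ahead of the robot, y to its left, z up, the work surface at z = 0. Lengths are in mm, angles in degrees, forces in N, time in s.
With the tool pointing down it reaches from about 325 to 925 mm from the base axis. Payload 3.1 kg.
Tool frame: the origin (TCP) lies at the very end of the fingers, on their centre line; the grasp point (between the pads) lies grasp_offset behind it (grasp_offset is the distance from the TCP to the grasp point, in mm); z points along the fingers, x is the direction in which the jaws open and shut, and the axes are right-handed (so a half turn about z gives the same grasp; the last joint's range is limited). The gripper opens to 85 mm and grips with 20 to 120 N. Pads are 22 mm wide; open, the fingers measure 114 mm over their backs; the gripper's body (76 mm by 85 mm) begins 54 mm behind the grasp point. The pads swing forward as they close: fully open they stand 13 mm farther back than shut.
Start: joints at [64.847, 12.427, 92.441, -0, 75.132, -6.429], TCP at [200.615, 591.94, 231.3] pointing down, gripper open.
Joint ranges: [-157.48, 157.48], [-44.54, 120.13], [17.64, 146.25], [-64.5, 244.5], [7.68, 150.69], [-147.95, 147.95]. Speed limits (degrees/s): [159.86, 159.86, 180, 180, 180, 180].

INTERFACE

Orientations are given as [roll, pitch, yaw] about the fixed x, y, z axes, in that order (R = Rz(yaw) Ry(pitch) Rx(roll)).
In Python, from station import * gives the robot as it stands. Calls block until the motion is done:
- goto(position, orientation): joint-space move of the TCP to a pose.
- move_l(position, attitude=None, speed=150): straight line of the TCP; attitude=None keeps the orientation; speed is the mean speed in mm/s.
- move_j(angles): joint-space move.
- grip(opening, squeeze=None): finger opening in mm; squeeze is the grip in N (None keeps the last); returns when the fingers have stopped.
- wait(seconds).
- solve_ik(position, orientation): joint angles nearest the present ones, or None.
- get_obs(): the state.
- get_image(name): name is "side" or "top" or "wrist"; returns the picture (384x512x3 uint8, red, green, blue); there is no depth.
- get_calibration(name): a dict with "fx", "fy", "cx", "cy" (pixels), "R" (3x3) and "t" (3): a world point X has camera coordinates R X + t; the wrist camera has in their place "mount" (4x4, takes a point from camera to tool coordinates, whose origin is the TCP and whose axes are the tool frame's). Camera axes: x right, y down, z forward; pixel columns grow to the right and rows downward; lengths in mm; the calibration is good to about 2 mm. A picture is of the moment at which its call begins: read the wrist's pose just before it. get_calibration takes no time and is no camera call.
A pose or a line that the arm cannot do raises Unreachable and nothing moves.
- sign_off(): hands the job in, once; it reports no verdict.
Trained networks look in the newest picture that a camera, given by its name, has taken for a name from the list of things; names that differ only in an ending like _2 or _b are one class to them, and where a whole thing is asked for, a point or a joint stands for the part that bears it (a point fixed in the world has none). Each returns a list of dicts, best first, with "score" (0 to 1); they miss things now and then, are a little off and sometimes report something else, mostly with a low value. They report only what shows in the picture. A call takes as long as a camera call. They do not tell look-alikes from the thing itself.
- spot_in(name, camera): "extent" ([centre column, centre row, width, height] in pixels, round what is visible of it).
- regions_of(name, camera): "region" (384x512 bool, what is visible of it) and "extent" ([centre column, centre row, width, height] in pixels, round what is visible of it).
The state is a dict: "t": time; "joint_pos": joint angles; "qvel": joint speeds; "effort": joint torques, N m; "tcp_pos": TCP position; "ee_rot": TCP orientation; "wrist_force": force on the tool from outside, world axes, zero at the start; "moment": the same for the moment, N m; "grip_width": finger opening in mm.
Only numpy, scipy, OpenCV 4.12 (cv2) and the standard library are available. Lean on these libraries where they do the work, as an engineer would, in place of code of your own. Each camera call takes 0.05 s, during which the arm holds its last target.

## Working session

There is one attempt and no reset: what is moved stays moved. The work goes in short steps, each a Python script; the robot and the scene stay as the last script left them, time stands still between calls to the robot, and variables do not carry over. Pictures are saved under pics/ and viewed, and the job is handed in when it is done.

```bash
ls; mkdir -p pics; python3 - <<'E'
from station import *
import cv2
o=get_obs(); print(o)
for n in ["side","top","wrist"]:
    im=get_image(n); cv2.imwrite(f"pics/{n}0.png",im[:,:,::-1]); c=get_calibration(n); print(n,c)
    for k in ["sleeve","cap","pot","spigot_tip","beaker_mid","bottle_1_mid","neck"]:
        try: print(k,[(round(d["score"],2),[round(float(v)) for v in d["extent"]]) for d in spot_in(k,n)][:4])
        except Exception as e: print(k,e)
E
```

```text
pics
{'t': 0.0, 'joint_pos': array([ 6.48478290e+01,  1.24757245e+01,  9.25297280e+01, -2.96806264e-05,
        7.51326991e+01, -6.42829350e+00]), 'qvel': array([-0.03697785,  0.08218825, -0.04627957,  0.05225885, -0.05051142,
       -0.07228574]), 'effort': array([ 3.09336456e-04, -3.96850812e+01, -3.03849292e+01, -1.96109713e-04,
        9.86521016e-03, -1.24497677e-05]), 'tcp_pos': array([200.25226621, 591.17775739, 229.96808118]), 'ee_rot': array([-1.79984561e+02,  1.37286224e-01,  7.12761486e+01]), 'wrist_force': array([ 0.10109321,  0.10070514, -0.31938203]), 'moment': array([ 0.04132198, -0.03464313,  0.00317236]), 'grip_width': 85.42140640734463}
side {'fx': 482.7252645027054, 'fy': 482.7252645027054, 'cx': 259.8444790432051, 'cy': 192.1088832663815, 'R': array([[ 0.91029094, -0.4134231 ,  0.02125445],
       [-0.253396  , -0.59706689, -0.76111865],
       [ 0.32735436,  0.68745361, -0.64826433]]), 't': array([-519.43169738,  169.49928993, 1131.40844823])}
sleeve [(0.86, [259, 270, 9, 27]), (0.64, [267, 290, 11, 30]), (0.54, [273, 319, 14, 24])]
cap [(0.56, [237, 162, 12, 28]
[... 717 characters left out ...]
id [(0.71, [156, 215, 16, 16]), (0.3, [227, 207, 71, 44])]
bottle_1_mid [(0.72, [226, 204, 72, 48]), (0.67, [155, 189, 16, 16])]
neck [(0.88, [225, 210, 70, 46])]
wrist {'fx': 282.52141284756203, 'fy': 282.52141284756203, 'cx': 257.56733520149174, 'cy': 190.78565038386066, 'mount': array([[ 9.99999976e-01,  1.57916041e-04, -1.50478935e-04,
        -6.37472932e-01],
       [-1.07726863e-04,  9.57386438e-01,  2.88809966e-01,
        -7.31251173e+01],
       [ 1.89674218e-04, -2.88809943e-01,  9.57386432e-01,
        -1.41615591e+02],
       [ 0.00000000e+00,  0.00000000e+00,  0.00000000e+00,
         1.00000000e+00]])}
sleeve []
cap []
pot []
spigot_tip []
beaker_mid []
bottle_1_mid []
neck []
```

View pics/side0.png

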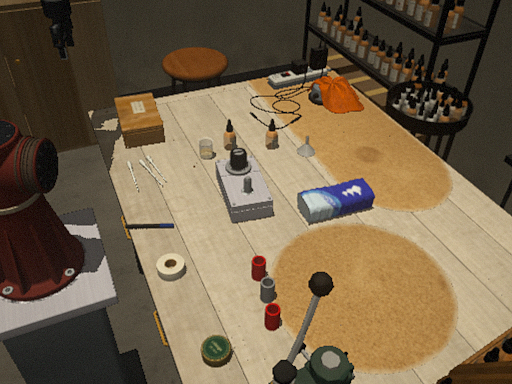

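View pics/top0.png

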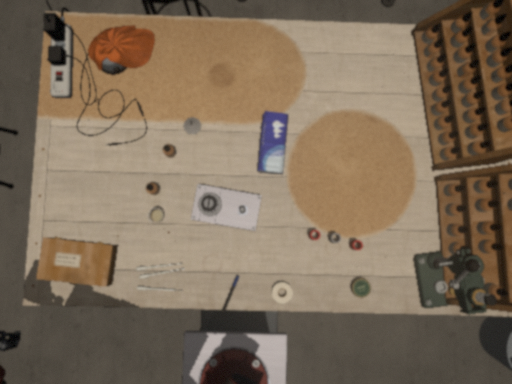

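View pics/wrist0.png

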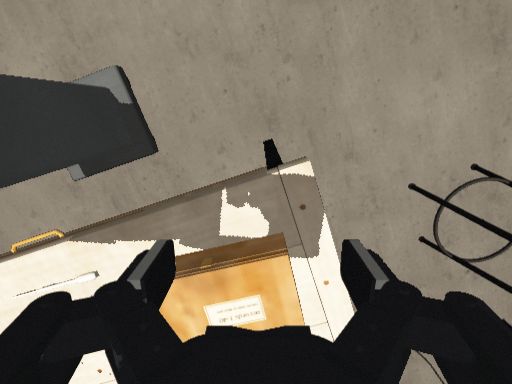

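```bash
python3 - <<'E'
import cv2
a=cv2.imread("pics/side0.png")[90:350,160:360]; cv2.imwrite("pics/side0z.png",cv2.resize(a,None,fx=3 if 0 else 2.3,fy=2.3,interpolation=cv2.INTER_CUBIC))
a=cv2.imread("pics/top0.png")[150:270,130:370]; cv2.imwrite("pics/top0z.png",cv2.resize(a,None,fx=3.3,fy=3.3,interpolation=cv2.INTER_CUBIC))
E
```

```text
(no output)
```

View pics/side0z.png

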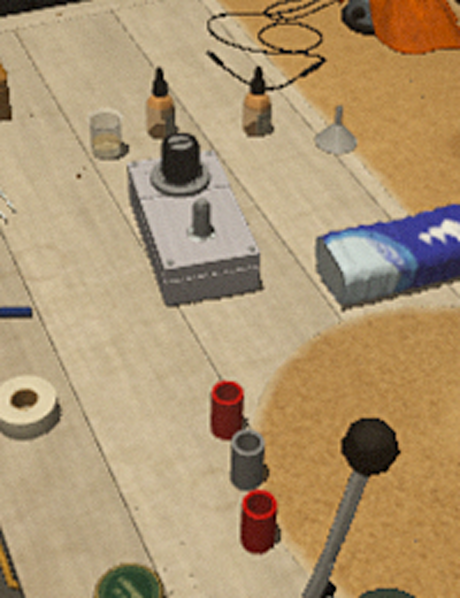

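View pics/top0z.png

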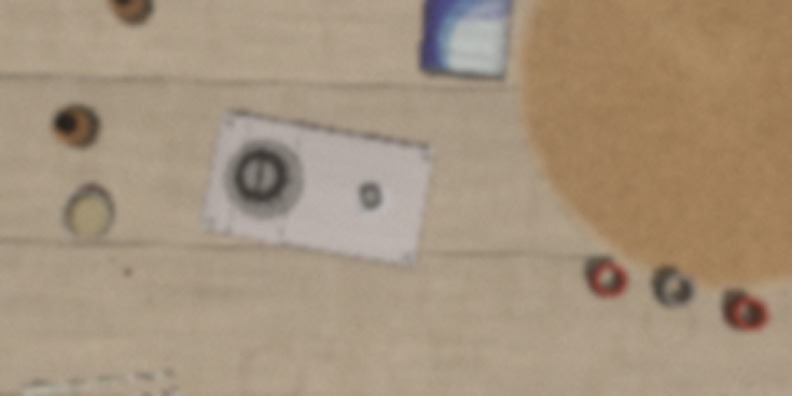

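The steel sleeve stands between two red ones: side (268,290), top (334,237). The spigot tip is at side (248,178) and top (242,207), and the cap top at side (239,152) and top (209,202). Next I'll triangulate these.

```bash
cat > h.py <<'E'
import numpy as np, cv2
from station import *
from scipy.spatial.transform import Rotation as Ro
def cam(n,o=None):
    c=get_calibration(n)
    K=np.array([[c["fx"],0,c["cx"]],[0,c["fy"],c["cy"]],[0,0,1]])
    if n!="wrist": return K,c["R"],c["t"]
    T=np.eye(4); T[:3,:3]=Ro.from_euler("xyz",o["ee_rot"],degrees=True).as_matrix(); T[:3,3]=o["tcp_pos"]
    W=np.linalg.inv(T@c["mount"]); return K,W[:3,:3],W[:3,3]
def atz(C,px,z):
    K,R,t=C; d=R.T@np.linalg.solve(K,[px[0],px[1],1]); o=-R.T@t
    return o+d*(z-o[2])/d[2]
def proj(C,X):
    K,R,t=C; p=K@(R@np.asarray(X,float)+t); return p[:2]/p[2]
def shot(name):
    o=get_obs(); im=get_image("wrist"); cv2.imwrite(f"pics/{name}.png",im[:,:,::-1]); np.savez(f"pics/{name}.npz",tcp_pos=o["tcp_pos"],ee_rot=o["ee_rot"],im=im); return o,im
E
python3 - <<'E'
from h import *
S=cam("side");T=cam("top")
for n,s,t,z in [("sleevetop",(267.8,281.3),(334,237),55),("tip",(247.8,178.3),(242,207.6),107),("captop",(239.1,152.2),(209.4,202.1),116),("beaker",(206,139),(156,213),55),("b1",(230,136),(152.5,188),50),("b2",(271,136),(169,151),50),("red1",(259,258),(314,234),55),("red2",(272.5,306),(355.5,244),55)]:
    print(n,atz(S,s,z).round(),atz(T,t,z).round())
print(-T[1].T@T[2], -S[1].T@S[2])
for p in [(450,-200,200),(450,-150,250)]:
  for y in (-90,0,90): print(p,y,solve_ik(p,[180,0,y]))
E
```

```text
sleevetop [ 452. -299.   55.] [ 455. -294.   55.]
tip [527. -17. 107.] [534. -12. 107.]
captop [545.  84. 116.] [546.  84. 116.]
beaker [512. 263.  55.] [513. 250.  55.]
b1 [586. 257.  50.] [589. 266.  50.]
b2 [702. 209.  50.] [706. 221.  50.]
red1 [ 462. -231.   55.] [ 463. -233.   55.]
red2 [ 434. -361.   55.] [ 436. -360.   55.]
[ 449.78149925  -29.45193684 1459.15193842] [ 145.41291487 -891.33347743  873.5010535 ]
(450, -200, 200) -90 [-3.21346767e+01 -2.24048263e+00  1.11741649e+02 -2.54444375e-14
  7.04988340e+01  5.78653233e+01]
(450, -200, 200) 0 [-3.21346767e+01 -2.24048263e+00  1.11741649e+02 -2.54444375e-14
  7.04988340e+01 -3.21346767e+01]
(450, -200, 200) 90 [ -32.13467665   -2.24048263  111.74164867    0.           70.49883396
 -122.13467665]
(450, -150, 250) -90 [-2.69212508e+01 -7.40165326e+00  1.10979469e+02 -2.54444375e-14
  7.64221846e+01  6.30787492e+01]
(450, -150, 250) 0 [-2.69212508e+01 -7.40165326e+00  1.10979469e+02 -2.54444375e-14
  7.64221846e+01 -2.69212508e+01]
(450, -150, 250) 90 [ -26.92125081   -7.40165326  110.97946863    0.           76.42218462
 -116.92125081]
```

```bash
python3 - <<'E'
from h import *
goto([538,60,300],[180,0,-8]); wait(0.3)
o,im=shot("w1"); print(o["t"],o["tcp_pos"],o["ee_rot"])
goto([453,-297,230],[180,0,-12]); wait(0.3)
o,im=shot("w2"); print(o["t"],o["tcp_pos"],o["ee_rot"])
for d in regions_of("sleeve","wrist"): print(d["score"],d["extent"])
E
```

```text
3.7583 [537.95527943  60.43650939 299.91938353] [-1.79998428e+02  8.59756055e-03 -7.95403650e+00]
5.5 [ 453.48887219 -296.37408795  230.22121182] [ 1.79991783e+02 -1.76194391e-02 -1.19195586e+01]
0.91 [251.3, 223.2, 17.4, 35.3]
0.68 [251.9, 117.8, 32.8, 29.7]
0.57 [257.1, 171.6, 31.9, 36.7]
```

View pics/w1.png

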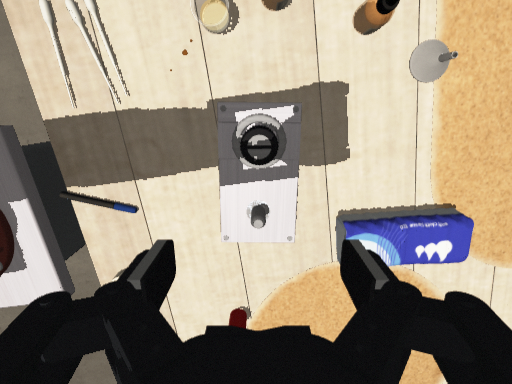

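View pics/w2.png

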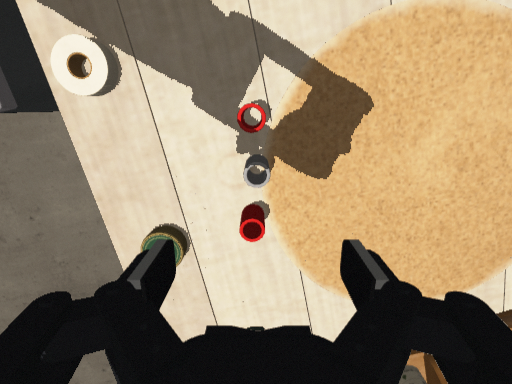

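```bash
python3 - <<'E'
import cv2
a=cv2.imread("pics/w1.png")[90:250,200:320]; b=cv2.imread("pics/w2.png")[140:200,230:290]
cv2.imwrite("pics/w1z.png",cv2.resize(a,None,fx=3.7,fy=3.7,interpolation=cv2.INTER_CUBIC)); cv2.imwrite("pics/w2z.png",cv2.resize(b,None,fx=9,fy=9,interpolation=cv2.INTER_CUBIC))
E
```

```text
(no output)
```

View pics/w1z.png

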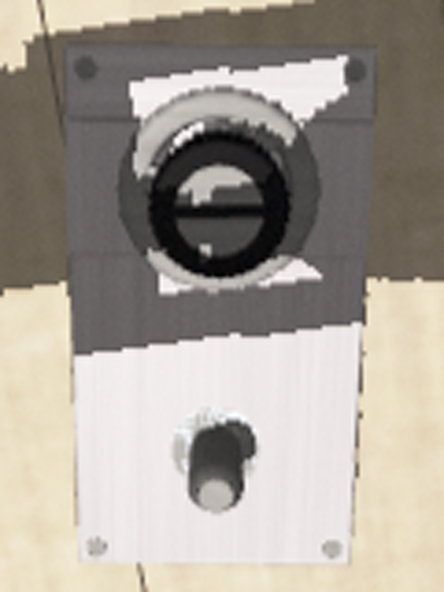

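View pics/w2z.png

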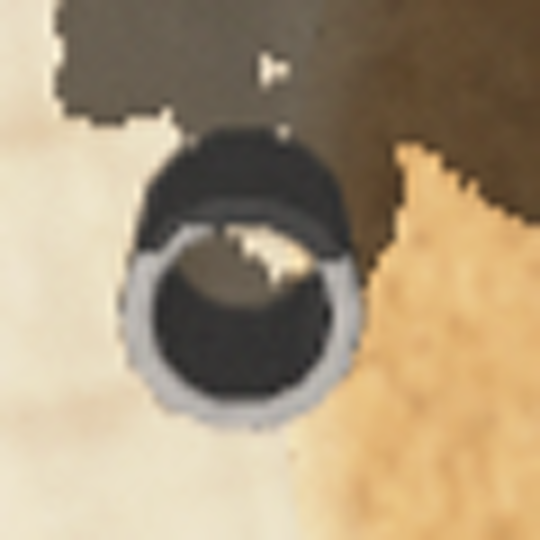

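The wrist views show the sleeve rim at (256.9,174.5), the spigot tip at (258.3,223.4), the cap top at (259.2,145.4) and the neck collar at (259.5,141.4).

```bash
python3 - <<'E'
from h import *
A=cam("wrist",dict(np.load("pics/w1.npz"))); B=cam("wrist",dict(np.load("pics/w2.npz")))
print("sleeve",atz(B,(256.9,174.5),55))
print("tip",atz(A,(258.3,223.4),107)); print("captop",atz(A,(259.2,145.4),116)); print("neck",atz(A,(259.5,141.4),72))
c=[atz(A,(200+x/3.7,90+y/3.7),62) for x,y in [(64,45),(376,47),(350,562),(79,562)]]
for p in c: print(p)
print(np.mean(c,0), [np.linalg.norm(c[i]-c[(i+1)%4]) for i in range(4)])
print(-A[1].T@A[2])
E
```

```text
sleeve [ 452.5216944  -299.40628295   55.        ]
tip [529.33904983 -10.7578928  107.        ]
captop [544.19735704  88.91815063 116.        ]
neck [544.73361396  88.09842381  72.        ]
[497.86186843 143.81599414  62.        ]
[604.85611475 128.21052369  62.        ]
[576.04877109 -66.89389675  62.        ]
[468.39996754 -51.851439    62.        ]
[536.79168045  38.32029552  62.        ] [np.float64(108.12631248950508), np.float64(197.21966921179973), np.float64(108.69471211345477), np.float64(197.8730603112893)]
[548.30970746 132.48609489 441.53680943]
```

```bash
python3 - <<'E'
import station
print([k for k in dir(station) if not k.startswith("_")]); print(getattr(station,"grasp_offset",None))
E
```

```text
['Unreachable', 'get_calibration', 'get_image', 'get_obs', 'goto', 'grasp_offset', 'grip', 'move_j', 'move_l', 'regions_of', 'sign_off', 'solve_ik', 'spot_in', 'wait']
18.700000000000003
```

```bash
python3 - <<'E'
from h import *
move_l([452.5,-299.4,110],[180,0,-12],speed=200)
move_l([452.5,-299.4,18],speed=100)
w=grip(20,40); wait(0.3)
o=get_obs(); print(w,o["t"],o["tcp_pos"],o["grip_width"],o["wrist_force"])
move_l([452.5,-299.4,150],speed=150)
o,im=shot("w3"); print(o["t"],o["tcp_pos"],o["grip_width"],o["wrist_force"])
im=get_image("side"); cv2.imwrite("pics/s3.png",cv2.resize(im[200:360,180:380,::-1],None,fx=3,fy=3))
E
```

```text
False 8.2583 [ 452.89692835 -299.73644522   18.53431828] 31.37902027048809 [-0.70159021  0.50383168  5.49722591]
9.2917 [ 451.63852321 -298.66316732  148.61668237] 31.420658199778536 [ 0.10291372  0.88804959 -1.39468079]
```

View pics/w3.png

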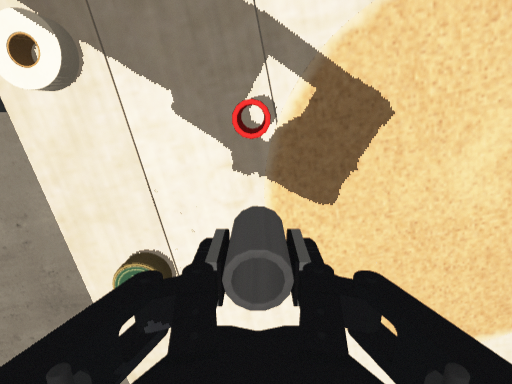

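View pics/s3.png

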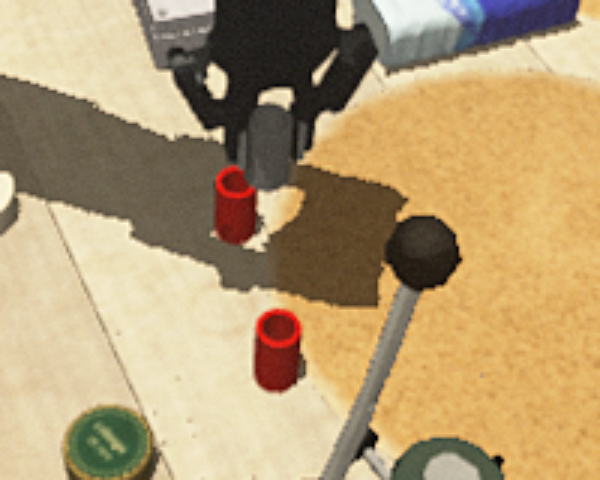

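```bash
python3 - <<'E'
from h import *
o=dict(np.load("pics/w3.npz"));C=cam("wrist",o)
im=o["im"][200:315,200:320,::-1]; cv2.imwrite("pics/w3z.png",cv2.resize(im,None,fx=5,fy=5))
R=Ro.from_euler("xyz",o["ee_rot"],degrees=True).as_matrix()
for p in [(258,275),(258,279)]: print(R.T@(atz(C,p,o["tcp_pos"][2]+37)-o["tcp_pos"]))
E
```

```text
[  0.49879087  -3.87247005 -36.99638593]
[  0.49986285  -1.91423827 -36.9988595 ]
```

View pics/w3z.png

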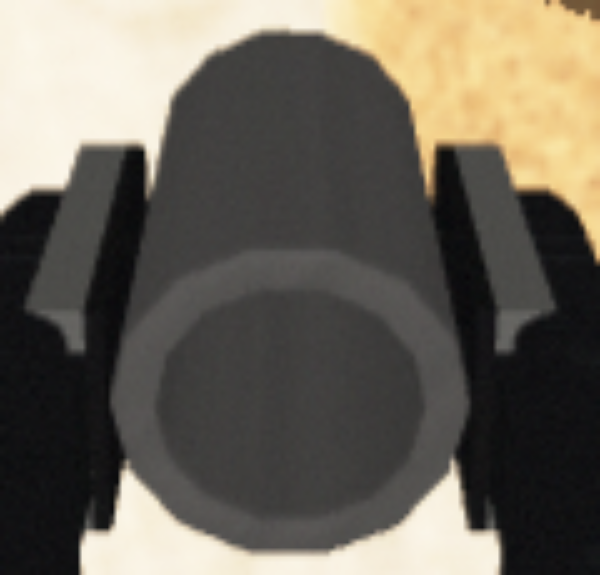

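```bash
python3 - <<'E'
from h import *
goto([529.3,-11.5,165],[180,0,-8.6])
move_l([529.3,-11.5,132],speed=100); wait(0.2)
o,im=shot("w4"); print(o["t"],o["tcp_pos"],o["grip_width"],o["wrist_force"])
im=get_image("side"); cv2.imwrite("pics/s4.png",cv2.resize(im[100:240,180:320,::-1],None,fx=4,fy=4))
E
```

```text
11.2167 [530.030573   -11.73788909 132.88688221] 31.744305140442812 [-0.70882804  0.51102059 -0.22443056]
```

View pics/w4.png

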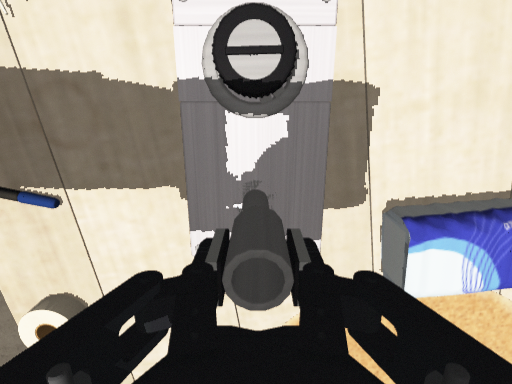

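View pics/s4.png

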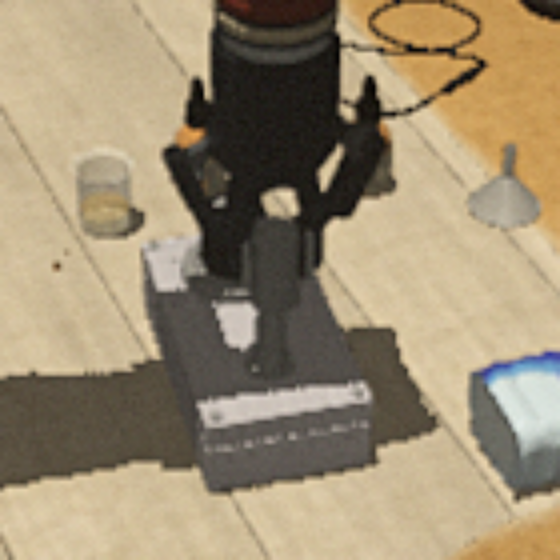

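```bash
python3 - <<'E'
from h import *
x,y=528.7,-11.3
for z in [124,116,108,100,92,85,80,77]:
    move_l([x,y,z],speed=60); o=get_obs(); f=o["wrist_force"]
    print(round(o["t"],2),z,o["tcp_pos"].round(1),f.round(1),o["moment"].round(2))
    if abs(f[2])>25: break
E
```

```text
11.6 124 [527.9 -11.1 123.2] [ 1.2 -0.5 -0.9] [ 0.03 -0.02 -0.05]
11.88 116 [528.1 -11.2 115.2] [ 0.3  0.1 -0.7] [-0.   -0.   -0.02]
12.17 108 [528.2 -11.2 107.3] [ 0.2  0.1 -0.4] [-0.03  0.04  0.01]
12.45 100 [528.2 -11.2  99.3] [ 0.4 -0.2 -0.5] [ 0.02  0.02 -0.  ]
12.73 92 [528.2 -11.2  91.3] [ 0.3  0.5 -1. ] [-0.01 -0.01  0.04]
13.0 85 [528.3 -11.2  84.4] [-1.  -0.2 -1.1] [ 0.02  0.05 -0.  ]
13.25 80 [529.8 -11.5  80.5] [1.4 0.4 2. ] [ 0.02 -0.22 -0.02]
13.5 77 [529.9 -11.5  80.4] [-4.9  1.1 17.5] [0.14 1.05 0.02]
```

```bash
python3 - <<'E'
from h import *
move_l([529.3,-11.3,80],speed=60)
grip(85); wait(0.1)
move_l([529.3,-11.3,190],speed=200)
goto([535,45,260],[180,0,-8.6]); wait(0.3)
o,im=shot("w5"); print(o["t"],o["tcp_pos"],o["grip_width"],o["wrist_force"])
im=get_image("side"); cv2.imwrite("pics/s5.png",cv2.resize(im[100:240,180:320,::-1],None,fx=4,fy=4))
E
```

```text
15.8667 [534.01611736  44.44540973 258.14763193] 85.07829859243986 [-0.39382787 -0.81560553  0.58634917]
```

View pics/w5.png

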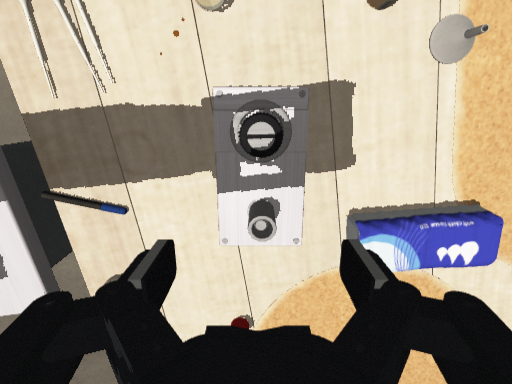

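View pics/s5.png

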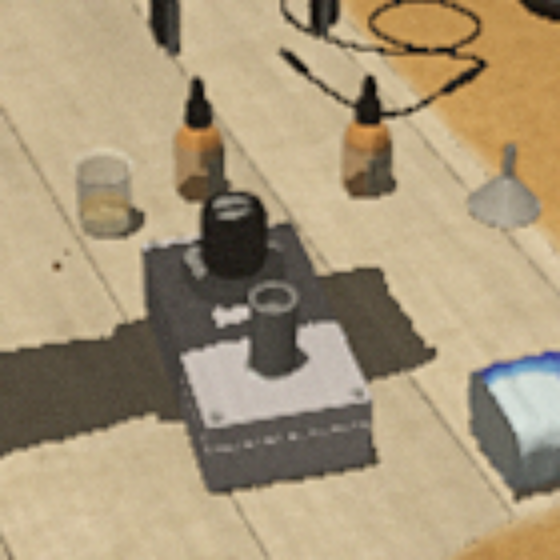

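Sleeve is home and upright in the side view at zoom (273,330), with its top level as expected. Now I'll grip the cap and test which way it turns.

```bash
python3 - <<'E'
from h import *
A=cam("wrist",dict(np.load("pics/w5.npz"))); print(atz(A,(261,134),116),atz(A,(262.5,228),117))
goto([544.4,88.6,150],[180,0,-8.6])
move_l([544.4,88.6,80],speed=120); wait(.15)
o=get_obs(); print(o["tcp_pos"],o["wrist_force"])
grip(30,50); wait(.2)
o=get_obs(); print(o["t"],o["tcp_pos"],o["grip_width"],o["wrist_force"].round(1),o["moment"].round(2))
q=np.array(o["joint_pos"]); q0=solve_ik([544.4,88.6,80],[180,0,-8.6]); q0=np.array(q0); print(q,q0)
np.save("q0.npy",q0)
for d in (4,8,12,-4,-8,-12):   # yaw change
    t=q0.copy(); t[5]-=d; move_j(t); o=get_obs()
    print(d,round(o["t"],2),o["ee_rot"][2].round(2),o["joint_pos"][5].round(2),o["wrist_force"].round(1),o["moment"].round(3),o["effort"][5].round(3))
E
```

```text
[544.13348569  89.25877188 116.        ] [530.94520688 -10.57600541 117.        ]
[545.64343487  88.59642508  81.43268351] [-0.19505557 -0.7137758  -0.43683688]
18.0583 [544.16594319  88.69043601  80.46697954] 42.99695320069433 [-3.5  0.3  5.3] [0.06 0.55 0.04]
[1.95972323e+00 1.38897289e+01 1.08506474e+02 6.62526398e-03
 5.76469049e+01 1.05494158e+01] [ 1.95253461e+00  1.39295064e+01  1.08517867e+02 -2.54444375e-14
  5.75526262e+01  1.05525346e+01]
4 18.31 -4.69 6.64 [-1.3 -0.2  3.9] [-0.059  0.209 -0.014] -0.008
8 18.56 -0.75 2.69 [-0.3 -0.5  4.6] [-0.066  0.028  0.06 ] -0.021
12 18.81 3.23 -1.28 [0.5 0.3 3.3] [-0.074 -0.163 -0.007] -0.038
-4 19.18 -12.62 14.61 [-1.6  0.3  7.1] [0.053 0.307 0.497] 0.551
-8 19.43 -16.44 18.5 [-1.  -1.3  7.3] [-0.328  0.369  1.111] 1.104
-12 19.68 -20.51 22.55 [-2.4 -2.5  6.4] [-0.187  0.492  0.808] 0.89
```

Positive yaw (anticlockwise) runs freely and clockwise meets a stop at about 1 Nm. The cap now sits at that clockwise stop, so I'll turn about +62° from here.

```bash
python3 - <<'E'
from h import *
q0=np.load("q0.npy")
for d in (0,12,24,36,44,50):
    t=q0.copy(); t[5]-=d; move_j(t); o=get_obs()
    print(d,round(o["t"],2),o["ee_rot"][2].round(2),o["tcp_pos"].round(1),o["wrist_force"].round(1),o["moment"].round(3),o["grip_width"].round(1))
    if abs(o["moment"][2])>0.4: break
wait(.1)
for z in (83,86,90):
    move_l([544.4,88.6,z],speed=40); o=get_obs()
    print(z,round(o["t"],2),o["tcp_pos"].round(1),o["wrist_force"].round(1),o["grip_width"].round(1))
    if o["wrist_force"][2]<-12: break
o,im=shot("w6")
E
```

```text
Traceback (most recent call last):
AttributeError: 'float' object has no attribute 'round'
```

```bash
python3 - <<'E'
from h import *
q0=np.load("q0.npy")
for d in (12,24,36,44,50):
    t=q0.copy(); t[5]-=d; move_j(t); o=get_obs()
    print(d,round(o["t"],2),o["ee_rot"][2].round(2),o["tcp_pos"].round(1),o["wrist_force"].round(1),o["moment"].round(3),o["grip_width"])
    if abs(o["moment"][2])>0.4: break
wait(.1)
for z in (83,86,90):
    move_l([544.4,88.6,z],speed=40); o=get_obs()
    print(z,round(o["t"],2),o["tcp_pos"].round(1),o["wrist_force"].round(1),o["grip_width"])
    if o["wrist_force"][2]<-12: break
o,im=shot("w6")
E
```

```text
12 20.32 3.1 [544.8  88.7  80.3] [ 0.6 -0.2  5.6] [-0.058 -0.116  0.017] 42.77955840472143
24 20.63 15.02 [544.8  88.7  80.3] [ 0.7 -0.5  5.3] [-0.025 -0.141  0.037] 42.59364943540397
36 20.95 26.98 [544.9  88.5  80.3] [ 1.8 -0.9  5.2] [-0.189 -0.317 -0.006] 42.83246266916374
44 21.21 34.99 [544.9  88.5  80.3] [ 2.  -1.7  4.6] [-0.176 -0.352 -0.018] 43.03101935965896
50 21.46 40.96 [544.8  88.7  80.3] [ 1.7 -1.   5.3] [-0.119 -0.362 -0.023] 42.52710233328325
83 21.81 [542.4  88.8  81.5] [ 0.5 -0.3 -1.9] 42.71175771194002
86 22.06 [543.9  88.7  85.7] [-0.2  0.2 -1.3] 43.00184427256632
90 22.31 [544.7  88.6  90.4] [ 0.6  0.3 -0.4] 42.99492222948602
```

View pics/w6.png

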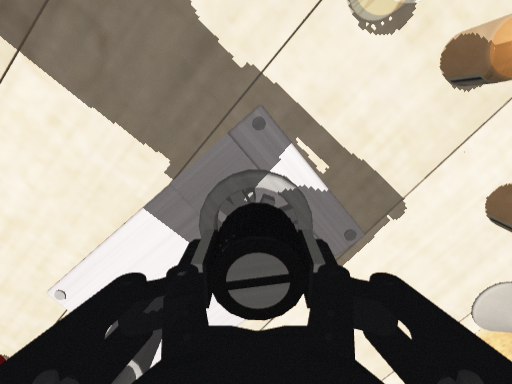

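```bash
python3 - <<'E'
from h import *
move_l([544.4,88.6,115],speed=60); move_l([544.4,88.6,180.4],speed=100); wait(.5)
o,im=shot("w7")
print(round(o["t"],2),o["tcp_pos"].round(1),o["ee_rot"],o["wrist_force"].round(1),o["grip_width"])
im=get_image("side"); cv2.imwrite("pics/s7.png",cv2.resize(im[80:240,160:320,::-1],None,fx=3.7,fy=3.7))
E
```

```text
24.23 [544.3  88.6 180.2] [-1.79991212e+02  1.29693570e-02  4.13997937e+01] [ 0.4 -0.3 -1.5] 43.33423453289261
```

View pics/w7.png

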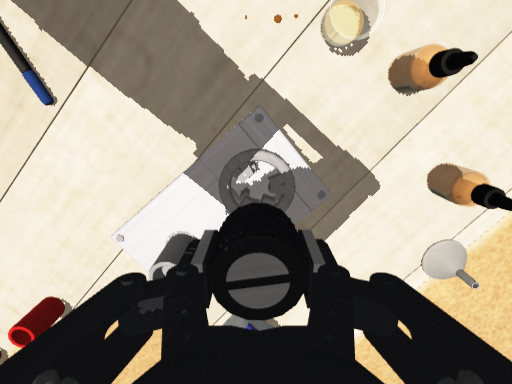

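View pics/s7.png

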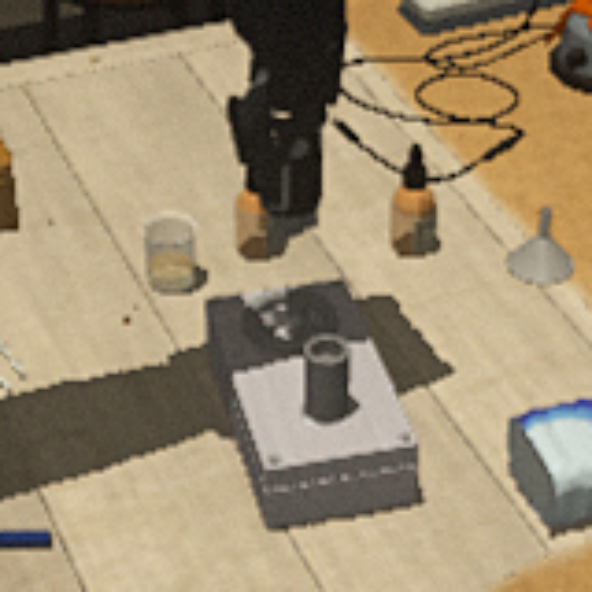

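```bash
python3 - <<'E'
from h import *
grip(30,75); wait(.6)
o,im=shot("w8"); print(round(o["t"],2),o["tcp_pos"].round(1),o["grip_width"],o["wrist_force"].round(1))
a=np.load("pics/w7.npz")["im"]
c=np.hstack([x[190:330,190:330,::-1] for x in (np.load("pics/w6.npz")["im"],a,im)])
cv2.imwrite("pics/cmp.png",cv2.resize(c,None,fx=1.9,fy=1.9))
im=get_image("side"); cv2.imwrite("pics/s8.png",cv2.resize(im[90:150,210:270,::-1],None,fx=9,fy=9,interpolation=cv2.INTER_CUBIC))
E
```

```text
25.14 [544.4  88.6 180.4] 42.56743633820673 [-0.2  0.4 -0.7]
```

View pics/cmp.png

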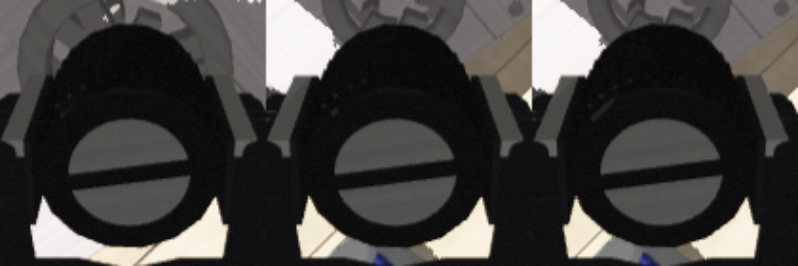

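View pics/s8.png

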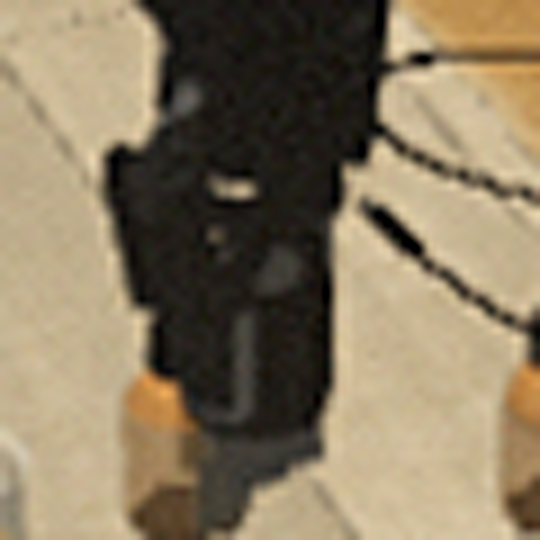

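The cap sits identically in all three frames (slot unchanged, rim centred), upright and steady.

```bash
python3 -c "
from station import *
sign_off(); print(get_obs()['t'])"
```

```text
the job is handed in; nothing more can be done
the job is handed in; nothing more can be done
```

The job is done and handed in at about 25 s of the 54 s allowed. `sign_off()` gives no verdict, so the result rests on my own checks below.

- **Sleeve:** I picked the steel sleeve from between the two red ones and pushed it down over the spigot until it bottomed. The arm stopped at tool height 80.4 mm (80.5 mm expected when home) with about 17 N of push, and I let go there. A picture after the cap was lifted shows the sleeve still home.
- **Cap:** Clockwise met a firm stop at about 1 N m, where the grip probably slipped a few degrees. Anticlockwise ran freely. I turned the cap about 62° from the clockwise stop and it lifted straight out with almost no force.
- **Final hold:** The cap is held at tool height 180.4 mm, which puts it about 100 mm above where it sat on the neck, level and on the same axis. The wrist pictures show it unchanged in the grip from early in the lift to the end, after I raised the grip to 75 N.
- **Bystanders:** The beaker and both bottles look where they were, judging by eye from the side pictures. I did not re-measure them.

No check failed. Camera positions and arm contact agreed to within about 1–2 mm.

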